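Load the charging station in bay order

TASK

Load the three battery packs into the charging station, one after another in the order of its pips: first the shortest pack into the bay with one pip, then the middle one into the bay with two, then the tallest into the bay with three, each standing upright, gently set down fully home, not dropped, and let go. The middle pack can only be lifted from its steel holder by its narrow edges and only enters a bay held by its broad faces, so when its turn comes, lift it out, stand it upright on the open bench, let go, and take it again the other way. Leave the other things where they are.

Things in the scene. Friction and masses are not known exactly. Their poses are not given: they have to be found in the camera images.
- pack_short: Battery pack, upright black plastic slab, mm: 34 thick (its x), 58 wide (its y), 80 tall (z). Origin: centre of its underside. Broad faces look along its x, narrow edges along its y; both ways round are alike. Grey band and brass contact at the top. About 0.25 kg. Stands free on the bench (z = 0).
- pack_middle: Battery pack, upright black plastic slab, mm: 34 thick (its x), 58 wide (its y), 100 tall (z). Origin: centre of its underside. Broad faces look along its x, narrow edges along its y; both ways round are alike. Grey band and brass contact at the top. About 0.32 kg. Stands in the wide slot of the holder, its underside 10 above the bench.
- pack_tall: Battery pack, upright black plastic slab, mm: 34 thick (its x), 58 wide (its y), 125 tall (z). Origin: centre of its underside. Broad faces look along its x, narrow edges along its y; both ways round are alike. Grey band and brass contact at the top. About 0.40 kg. Stands free on the bench (z = 0).
- holder: Fixed dark steel holder, mm: base 96 (x) x 52 (y), floor 10 high, origin under its centre. Three upright plates across x, 4 thick, 52 wide, 112 high, at x = -44.5, -0.5, 28.5. The middle pack stands in the wide slot (40 clear, centre x = -22.5); its edges stand out 3 past the plates, which hug its broad faces and rise 2 over its top.
- station: Fixed black plate of the charging station, 130 (x) x 300 (y) x 12 mm, origin under its centre. The three bays stand on it side by side along its y, 95 apart, with its yaw. A pack goes in from above with broad faces to the bay's x (open over the lips) and edges to the cheeks; no finger fits between edge and cheek.
- bay1: Bay 1 of the station: grey pocket with one raised white pip on the black ledge (14 high, out to x = +54) at its +x side. Any of the three positions may hold it. Origin: centre of its underside, on the station's plate. Between low lips leaning out: 40 along x at the floor, 47 at their tops, 20 high; between tall cheeks (9 thick, 44 along x, 108 high): 67 along y. Floor 6 above the origin.
- bay2: Bay 2 of the station: grey pocket with two raised white pips on the black ledge (14 high, out to x = +54) at its +x side. Any of the three positions may hold it. Origin: centre of its underside, on the station's plate. Between low lips leaning out: 40 along x at the floor, 47 at their tops, 20 high; between tall cheeks (9 thick, 44 along x, 108 high): 67 along y. Floor 6 above the origin.
- bay3: Bay 3 of the station: grey pocket with three raised white pips on the black ledge (14 high, out to x = +54) at its +x side. Any of the three positions may hold it. Origin: centre of its underside, on the station's plate. Between low lips leaning out: 40 along x at the floor, 47 at their tops, 20 high; between tall cheeks (9 thick, 44 along x, 108 high): 67 along y. Floor 6 above the origin.
- bay1_floor (a point): Centre of bay 1's floor, where the centre of the underside of the pack goes; axes as the bay's.
- bay2_floor (a point): Centre of bay 2's floor, where the centre of the underside of the pack goes; axes as the bay's.
- bay3_floor (a point): Centre of bay 3's floor, where the centre of the underside of the pack goes; axes as the bay's.
- file_case: Bystander: flat aluminium file case, 18 (x) x 56 (y) x 85, upright in the holder's narrow slot next to the middle pack, origin under its centre.
- tin: Bystander: round steel tin, 48 across, 22 high, on the bench between the two free packs, origin under its centre.
- handpiece: Bystander: black rotary handpiece 145 long (along x), 32 across, lying on the bench, origin under its middle.
- pliers: Bystander: pliers with blue grips, 140 long (along x), 14 high, lying on the bench, origin near the pivot. Between it and the nearer free pack, around x = 0.465, y = -0.07 m in the world, the bench is always open (110 mm square).
- screwdriver: Bystander: screwdriver lying along its x on the bench.
- jar: Bystander: clear jar with a white lid, 60 across, 65 high, origin under its centre.
- cup: Bystander: steel cup, 68 across, 60 high, origin under its centre.
There are look-alikes about, which are no part of the job. Leave any blue or white look-alike of the pack_middle alone. What is shaped like the pack_tall but blue is not meant.

How it is judged:
On the way, in this order (a step that is already met when the one before it is completed fails the run):
1. the shortest pack stands home in the one-pip bay, let go (horizontal distance between pack_short and bay1_floor below 0.008 m and z of pack_short in the frame of bay1_floor between -0.004 and 0.004 m and angle between pack_short's own z axis and vertical below 0.08 rad and angle between the x axis of pack_short and the x axis of bay1, either way round below 0.15 rad and contact force between the fingers and pack_short below 0.2 N and linear speed of pack_short below 0.03 m/s), for 0.2 s.
2. the middle pack stands upright on the open bench, out of its holder and let go (height (world z) of pack_middle below 0.005 m and angle between pack_middle's own z axis and vertical below 0.08 rad and contact force between the fingers and pack_middle below 0.2 N and linear speed of pack_middle below 0.03 m/s), for 0.2 s.
3. the middle pack stands home in the two-pip bay, let go (horizontal distance between pack_middle and bay2_floor below 0.008 m and z of pack_middle in the frame of bay2_floor between -0.004 and 0.004 m and angle between pack_middle's own z axis and vertical below 0.08 rad and angle between the x axis of pack_middle and the x axis of bay2, either way round below 0.15 rad and contact force between the fingers and pack_middle below 0.2 N and linear speed of pack_middle below 0.03 m/s), for 0.2 s.
4. the tallest pack stands home in the three-pip bay, let go (horizontal distance between pack_tall and bay3_floor below 0.008 m and z of pack_tall in the frame of bay3_floor between -0.004 and 0.004 m and angle between pack_tall's own z axis and vertical below 0.08 rad and angle between the x axis of pack_tall and the x axis of bay3, either way round below 0.15 rad and contact force between the fingers and pack_tall below 0.2 N and linear speed of pack_tall below 0.03 m/s), for 0.2 s.
At the end, for the whole second after the job is handed in: each pack stands in its own bay (shortest: one pip, middle: two, tallest: three): underside within 8 mm of the floor's centre sideways and within 4 mm of the floor in height, upright within 0.08 rad, broad faces within 0.15 rad of the bay's x, let go and at rest (all of step 1 and all of step 3 and all of step 4); the robot touches nothing.
It fails at once if a bystander (the flat file case, the round tin, the handpiece, the pliers, the screwdriver, the jar, the steel cup) is shifted by more than 30 mm (distance of any of file_case, tin, handpiece, pliers, screwdriver, jar, cup from where it was at the start of the episode above 0.03 m).
It fails at once if a pack is dropped or toppled: it moves faster than 0.45 m/s (a free fall of about 10 mm) with no finger on it ((linear speed of pack_short above 0.45 m/s and contact force between the fingers and pack_short below 0.1 N) or (linear speed of pack_middle above 0.45 m/s and contact force between the fingers and pack_middle below 0.1 N) or (linear speed of pack_tall above 0.45 m/s and contact force between the fingers and pack_tall below 0.1 N)).
It also fails if it takes over 72 s, if anything falls off the work surface, if the arm or the gripper's body presses on something with over 40 N, if the wrist force passes 120 N, or if a joint passes its speed limit or range.

ROBOT

A 7-joint arm with a two-finger parallel gripper is mounted at the origin on the work surface. World frame = base frame: x ahead of the robot, y to its left, z up, the work surface at z = 0. Lengths are in m, angles in rad, forces in N, time in s.
With the tool pointing down it reaches from about 0.425 to 0.875 m from the base axis. Payload 4.7 kg.
Tool frame: the origin (TCP) lies midway between the tips of the shut fingers; the grasp point (between the pads) lies 19 mm behind it; z points along the fingers, y is the line along which they close (so a half turn about z gives the same grasp; the last joint's range is limited). The gripper opens to 87 mm and grips with 3 to 60 N. Pads are 19 mm wide; open, the fingers measure 117 mm over their backs; the gripper's body (75 mm by 190 mm) begins 51 mm behind the grasp point.
Start: joints at [1.201, 0.321, -0.07, 1.45, 0.023, 1.371, -0.057], TCP at [0.243, -0.603, 0.223] pointing down, gripper open.
Joint ranges: [-2.86, 2.86], [-0.3, 2.09], [-1.38, 1.24], [0.06, 2.45], [-1.56, 4.7], [0.09, 2.05], [-2.69, 2.69]. Speed limits (rad/s): [2.57, 2.57, 3.14, 3.14, 3.14, 3.14, 3.14].

INTERFACE

Orientations are given as a rotation vector (axis times angle).
In Python, from bench import ctrl gives the robot as it stands. The module is installed in compiled form; this text tells all that it offers.
- The arm moves only by the tool carry_out, never from a script. Its argument "steps" is a list of rows, each a list of 7 numbers: the turn, a rotation vector about the world's x, y, z in degrees, then the shift along the world's x, y, z in cm, then the opening, from 0 (shut) to 1 (fully open). A call has 1 to 12 rows; each row is the pose to reach, as a shift and turn from the pose commanded when the call began; what a row does not reach only later rows make up. A row lasts 1/10 s, in which the tool goes at most 50 mm and 8.59 degrees, less where a joint would pass 70% of its speed; a pose out of reach is approached as far as the arm can. A call with a gripper value outside its range is refused whole. The fingers move at their own pace and stop on an object; "squeeze" is the grip in N (left out, the last holds). Time passes only in rows, so rows that repeat a pose let the fingers close. It gives the time, the measured TCP pose, the force, the opening and the grip force at its end, in the units of the state.
- ctrl.get_state(): the state, without advancing time (a new reading comes with each control period).
- ctrl.get_image(name): name is "side" or "top" or "wrist"; returns a dict with "pixels" (384x512x3 uint8, red, green, blue), "camera_matrix" (3x3 intrinsics, pixels), "cam_to_world" (4x4, takes a point from camera to world coordinates); the wrist camera has in their place "T_tool_cam" (4x4, takes a point from camera to tool coordinates, whose origin is the TCP and whose axes are the flange's). Camera axes: x right, y down, z forward; pixel columns grow to the right and rows downward; lengths in m; the calibration is good to about 2 mm. A picture is of the moment at which its call begins: read the wrist's pose just before it. There is no depth.
- ctrl.close_job(): hands the job in; it is judged then, once.
The state is a dict: "time": time; "joint_positions": joint angles; "qd": joint speeds; "joint_torque": joint torques, N m; "position": TCP position; "tool_rot": TCP orientation; "ft_force": force on the tool from outside, world axes, zero at the start; "torque": the same for the moment, N m; "grip_width": opening from 0.0 (shut) to 1.0 (fully open); "grip_force": force on a finger pad.
Only numpy, scipy, OpenCV 4.12 (cv2) and the standard library are available. Lean on these libraries where they do the work, as an engineer would, in place of code of your own. Each camera call takes 0.05 s, during which the arm holds its last target. There are 200 camera calls.

## Working session

There is one attempt and no reset: what is moved stays moved. The work goes in short steps, Python scripts to look and compute and a tool call to move; the robot and the scene stay as the last step left them, time stands still between calls to the robot, and variables do not carry over. Pictures are saved under pics/ and viewed, at most 10 in all, crops included, and the job is handed in when it is done.

Besides the shell and the picture viewer there is one more tool, called after "Request:" as a command line: name --pt "numbers of a row" for each row, then --argument value for the rest. carry_out: Moves the arm, as the interface text tells. Its arguments: {"type":"object","properties":{"steps":{"type":"array","items":{"type":"array","items":{"type":"number"}}},"squeeze":{"type":"number"}},"required":["steps"]}

```bash
mkdir -p pics; cat > h.py <<'E'
import numpy as np, cv2, json
from bench import ctrl
from scipy.spatial.transform import Rotation as R
def grab(n,f):
    s=ctrl.get_state(); im=ctrl.get_image(n)
    cv2.imwrite(f'pics/{f}.png',im['pixels'][:,:,::-1])
    K=np.array(im['camera_matrix'])
    if n=='wrist':
        T=np.eye(4);T[:3,:3]=R.from_rotvec(s['tool_rot']).as_matrix();T[:3,3]=s['position']
        T=T@np.array(im['T_tool_cam'])
    else: T=np.array(im['cam_to_world'])
    np.savez(f'pics/{f}.npz',K=K,T=T,p=im['pixels'])
    return im['pixels'],K,T
def load(f):
    d=np.load(f'pics/{f}.npz');return d['p'],d['K'],d['T']
def back(K,T,uv,z):
    uv=np.atleast_2d(np.array(uv,float));d=(T[:3,:3]@np.linalg.inv(K)@np.c_[uv,np.ones(len(uv))].T).T
    c=T[:3,3];return c+d*((z-c[2])/d[:,2])[:,None]
def proj(K,T,P):
    P=np.atleast_2d(P);c=(P-T[:3,3])@T[:3,:3];q=c@K.T;return q[:,:2]/q[:,2:]
E
python3 - <<'E'
from h import *
np.set_printoptions(precision=4,suppress=True)
for n in('top','side','wrist'):
    p,K,T=grab(n,n+'0');print(n,K[0,0],K[:2,2]);print(T)
a=cv2.imread('pics/top0.png');cv2.imwrite('pics/top0b.png',cv2.resize(a,(800,600),interpolation=cv2.INTER_CUBIC))
a=cv2.imread('pics/side0.png');cv2.imwrite('pics/side0b.png',cv2.resize(a,(800,600),interpolation=cv2.INTER_CUBIC))
s=ctrl.get_state();print(s)
E
```

```text
top 420.4038378362614 [262.2329 188.865 ]
[[ 0.0076 -0.9947  0.1023  0.383 ]
 [-0.9995 -0.0045  0.0303 -0.0024]
 [-0.0297 -0.1025 -0.9943  1.193 ]
 [ 0.      0.      0.      1.    ]]
side 459.93749630082016 [241.4536 189.8231]
[[ 0.9378 -0.2502  0.2406  0.1417]
 [-0.347  -0.6946  0.6302 -0.9845]
 [ 0.0094 -0.6745 -0.7382  1.2213]
 [ 0.      0.      0.      1.    ]]
wrist 328.3012956536414 [252.0798 195.35  ]
[[ 0.3758 -0.896  -0.2366  0.3086]
 [-0.9267 -0.3636 -0.0949 -0.5767]
 [-0.001   0.2549 -0.967   0.384 ]
 [ 0.      0.      0.      1.    ]]
{'time': 0.15, 'joint_positions': array([ 1.2011,  0.3216, -0.0701,  1.4514,  0.0226,  1.3708, -0.0569]), 'qd': array([-0.    , -0.0023, -0.0005, -0.0042,  0.0005, -0.0013,  0.0013]), 'joint_torque': array([  0.0001, -49.1799,  -0.4043, -31.2878,  -0.0638,   0.0405,
         0.0001]), 'position': array([ 0.2432, -0.6023,  0.2217]), 'tool_rot': array([-3.0826, -0.5989,  0.0005]), 'ft_force': array([ 1.3051, -0.0919, -0.0846]), 'torque': array([-0.0017,  0.0077, -0.0337]), 'grip_force': 0.0, 'grip_width': 1.0034478178001847}
```

View pics/top0b.png

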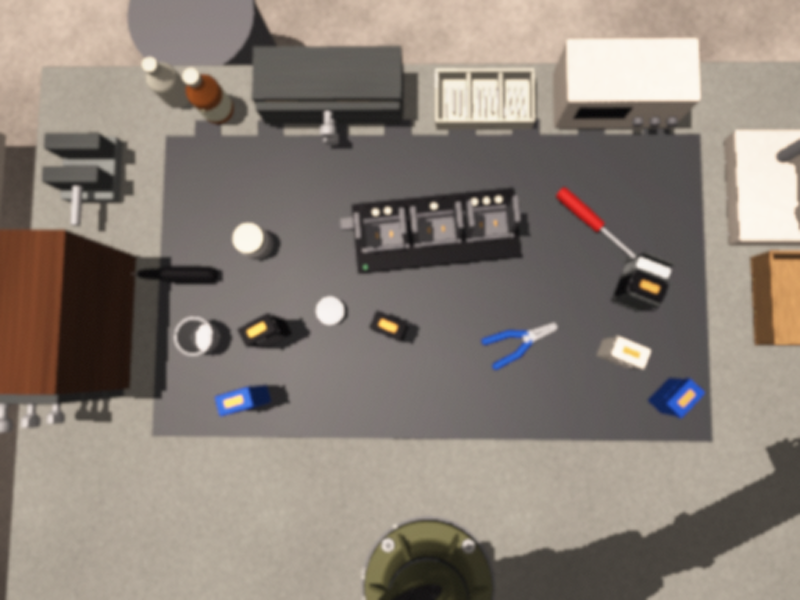

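View pics/side0b.png

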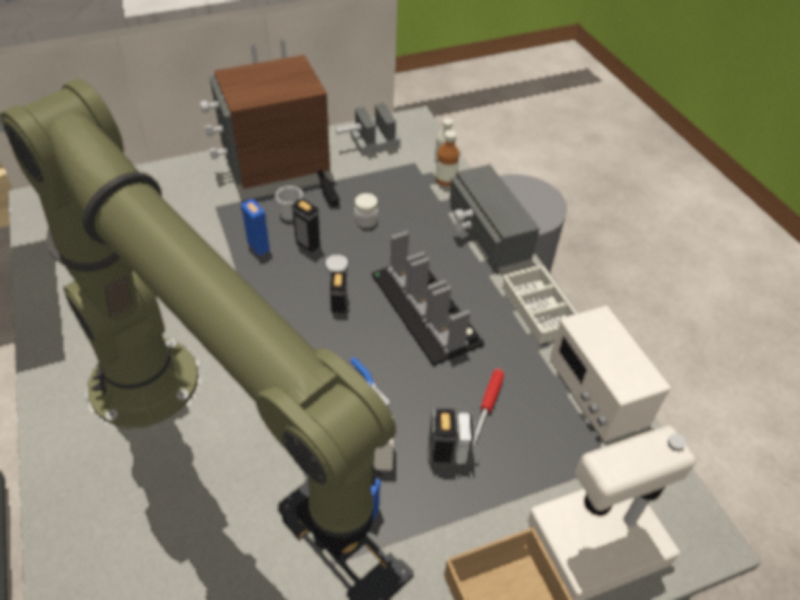

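The top view (800 px scale) shows these candidates:
- **Short pack:** black at (388,325). It is the smaller of the two free packs and next to the tin (330,311).
- **Tall pack:** black at (258,330). The blue one at (235,402) is a look-alike.
- **Middle pack:** black in the steel holder at (648,287), with the file case beside it. The white (628,352) and blue (685,397) ones are look-alikes.
- **Bays, from left (+y):** two pips at (382,212), one at (434,206), three at (487,200).

Next I'll compute coarse positions.

```bash
cat >> h.py <<'E'
def brass(p,amin=8):
    hsv=cv2.cvtColor(p,cv2.COLOR_RGB2HSV)
    m=cv2.inRange(hsv,(12,110,110),(30,255,255))
    n,l,st,c=cv2.connectedComponentsWithStats(m)
    return m,l,[(i,st[i,4],c[i]) for i in range(1,n) if st[i,4]>=amin]
def rect(l,i):
    """centre and edge midpoints of min-area rect of blob"""
    pts=np.argwhere(l==i)[:,::-1].astype(np.float32)
    return cv2.boxPoints(cv2.minAreaRect(pts))
def packpose(l,i,K,T,z):
    pts=np.argwhere(l==i)[:,::-1].astype(float)
    W=back(K,T,pts,z)[:,:2]; c=W.mean(0); u,s,v=np.linalg.svd(W-c,full_matrices=False)
    ay=np.degrees(np.arctan2(v[0,1],v[0,0]))%180   # direction of long axis (pack y)
    return c,ay-90,s/np.sqrt(len(W))*3.46
E
python3 - <<'E'
from h import *
np.set_printoptions(precision=4,suppress=True)
p,K,T=load('top0');m,l,b=brass(p)
for i,a,c in b:
    print(i,a,c*800/512,[ (z,)+packpose(l,i,K,T,z) for z in (.08,.11,.125,.02)] if 180<c[0]*1.56<720 and c[1]>100 else '')
for n,uv in dict(tin=(330,311),pip2=(382,212),pip1=(434,206),pip3=(487,200),pA=(353,204),pB=(514,188),pC=(521,256),pD=(360,272)).items(): print(n,back(K,T,np.array(uv)*.64,.012))
E
```

```text
9 1130 [783.9602 297.3451] 
14 85 [649.1176 285.864 ] [(0.08, array([ 0.515 , -0.3726]), np.float64(-19.651649970904103), array([0.0341, 0.0167])), (0.11, array([ 0.5115, -0.3627]), np.float64(-19.651649970904174), array([0.0331, 0.0163])), (0.125, array([ 0.5097, -0.3577]), np.float64(-19.651649970904145), array([0.0327, 0.016 ])), (0.02, array([ 0.5222, -0.3926]), np.float64(-19.651649970904117), array([0.0359, 0.0176]))]
16 11 [753.125  292.1875] 
18 91 [387.4141 325.2232] [(0.08, array([0.4459, 0.0691]), np.float64(-24.515997423025027), array([0.0341, 0.0182])), (0.11, array([0.4442, 0.0671]), np.float64(-24.515997423025055), array([0.0332, 0.0177])), (0.125, array([0.4434, 0.0662]), np.float64(-24.515997423025013), array([0.0327, 0.0174])), (0.02, array([0.4493, 0.0729]), np.float64(-24.51599742302504), array([0.0359, 0.0192]))]
19 17 [754.9632 328.8603] 
20 103 [255.7646 329.02  ] [(0.08, array([0.4381, 0.294 ]), np.float64(29.256565633615722), array([0.0367, 0.0195])), (0.11, array([0.4366, 0.2861]), np.float64(29.256565633615722), array([0.0357, 0.0189])), (0.125, array([0.43
[... 883 characters left out ...]
, -0.4505]), np.float64(47.89286105938669), array([0.0265, 0.009 ]))]
24 23 [232.9484 401.019 ] [(0.08, array([0.3163, 0.329 ]), np.float64(15.426039781530207), array([0.0231, 0.0065])), (0.11, array([0.318 , 0.3201]), np.float64(15.426039781530193), array([0.0225, 0.0064])), (0.125, array([0.3189, 0.3156]), np.float64(15.426039781530193), array([0.0222, 0.0063])), (0.02, array([0.3127, 0.3469]), np.float64(15.426039781530221), array([0.0244, 0.0069]))]
tin [[0.4749 0.1778 0.012 ]]
pip2 [[0.6575 0.0857 0.012 ]]
pip1 [[ 0.6688 -0.0096  0.012 ]]
pip3 [[ 0.68   -0.1064  0.012 ]]
pA [[0.6725 0.1393 0.012 ]]
pB [[ 0.7024 -0.1558  0.012 ]]
pC [[ 0.5766 -0.1673  0.012 ]]
pD [[0.5463 0.1244 0.012 ]]
```

Coarse yaws and positions are in hand. I'll move the wrist camera above the holder first.

Request:
carry_out --pt "0 0 0 5 5 5 1" --pt "0 0 0 9 8 5 1" --pt "0 0 0 13 12 5 1" --pt "0 0 0 17 15 5 1" --pt "0 0 0 20 18 5 1" --pt "0 0 0 24 22 5 1" --pt "0 0 0 27 25 5 1" --pt "0 0 0 27 25 5 1" --pt "0 0 0 27 25 5 1"

```text
time: 1.05
position: [0.5177, -0.3464, 0.2723]
tool_rot: [-3.078, -0.614, -0.004]
ft_force: [0.4, 0.0, 0.3]
grip_width: 1.002
grip_force: 0.0
```

```bash
python3 - <<'E'
from h import *
np.set_printoptions(precision=4,suppress=True)
p,K,T=grab('wrist','w1');m,l,b=brass(p,30)
for i,a,c in b: print(i,a,c,packpose(l,i,K,T,.11))
print(ctrl.get_state()['qd'])
cv2.imwrite('pics/w1b.png',cv2.resize(p[:,:,::-1],(800,600),interpolation=cv2.INTER_CUBIC))
E
```

```text
1 323 [265.1084 192.3189] (array([ 0.5122, -0.3636]), np.float64(-21.33568257181028), array([0.0293, 0.0117]))
2 2136 [446.2725 217.4045] (array([ 0.56 , -0.548]), np.float64(32.43860368179939), array([0.0925, 0.0486]))
3 778 [443.1144 264.9859] (array([ 0.5118, -0.5733]), np.float64(-45.12618957899218), array([0.0741, 0.0211]))
4 313 [ 55.3259 271.853 ] (array([ 0.3418, -0.188 ]), np.float64(-78.65794579063507), array([0.063 , 0.0114]))
[ 0.0423 -0.0054  0.0601  0.0042  0.028   0.0035  0.0097]
```

View pics/w1b.png

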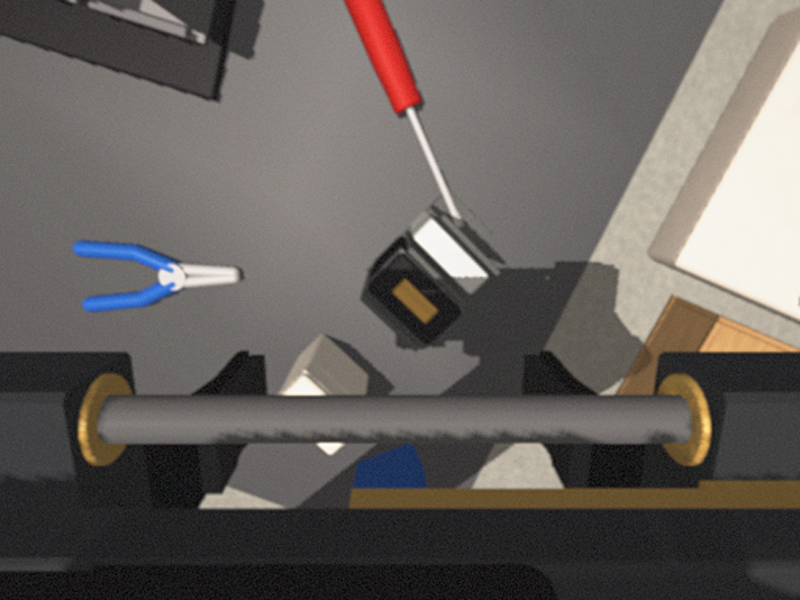

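Request:
carry_out --pt "0 0 8 1 5 2 1" --pt "0 0 16 2 10 4 1" --pt "0 0 24 3 15 6 1" --pt "0 0 32 4 20 8 1" --pt "0 0 40 5 25 9 1" --pt "0 0 48 6 30 10 1" --pt "0 0 56 7 35 10 1" --pt "0 0 64 7 35 10 1" --pt "0 0 72 7 35 10 1" --pt "0 0 72 7 35 10 1" --pt "0 0 72 7 35 10 1"

```text
time: 2.2
position: [0.5833, -0.0051, 0.3722]
tool_rot: [2.15, 2.29, -0.002]
ft_force: [-0.6, -0.5, 0.1]
grip_width: 1.002
grip_force: 0.0
```

In the wrist view the black middle pack sits in the holder, brass at (413,298), with the file case at (447,248). The white look-alike at (325,390) and the blue one at (390,465) stand apart from it. Next is the station view.

```bash
python3 - <<'E'
from h import *
np.set_printoptions(precision=4,suppress=True)
p,K,T=grab('wrist','w2');m,l,b=brass(p,20)
for i,a,c in b: print(i,a,c,packpose(l,i,K,T,.08),back(K,T,c,.018))
print(ctrl.get_state()['qd'],T)
cv2.imwrite('pics/w2b.png',cv2.resize(p[:,:,::-1],(800,600),interpolation=cv2.INTER_CUBIC))
E
```

```text
1 291 [153.3711  98.3814] (array([0.4479, 0.0684]), np.float64(-23.079262804490043), array([0.0323, 0.015 ])) [[0.4299 0.0691 0.018 ]]
7 957 [ 62.5266 268.4075] (array([ 0.3066, -0.1901]), np.float64(-11.660981936056572), array([0.1078, 0.0385])) [[ 0.2694 -0.2242  0.018 ]]
8 938 [441.4872 268.6301] (array([ 0.8825, -0.153 ]), np.float64(19.599253389389332), array([0.1086, 0.0376])) [[ 0.9235 -0.1821  0.018 ]]
9 3805 [377.5133 317.7159] (array([ 0.799 , -0.2439]), np.float64(-85.60651533869452), array([0.4666, 0.0254])) [[ 0.829  -0.2858  0.018 ]]
[ 0.0016  0.0005 -0.0035 -0.0018 -0.0023  0.0006  0.0095] [[ 0.9979  0.0624  0.0153  0.5802]
 [ 0.0643 -0.9647 -0.2554  0.064 ]
 [-0.0011  0.2558 -0.9667  0.5346]
 [ 0.      0.      0.      1.    ]]
```

View pics/w2b.png

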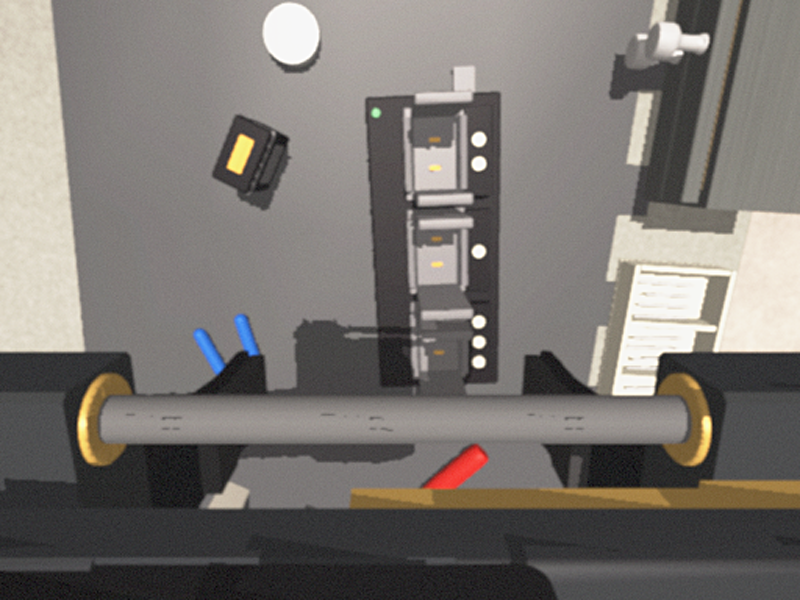

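The station is upright in this view. The two-pip bay is at (435,154), the one-pip bay at (436,252) and the three-pip bay at about (440,345). The short pack's brass is at (240,154) and the tin at (291,34). Next I'll refine the bays from the floor contacts, pips and plate edges.

```bash
python3 - <<'E'
from h import *
np.set_printoptions(precision=4,suppress=True)
p,K,T=load('w2')
hsv=cv2.cvtColor(p,cv2.COLOR_RGB2HSV)
m=cv2.inRange(hsv,(10,90,60),(32,255,255));m[:, :268]=0;m[:,295:]=0;m[235:]=0
n,l,st,c=cv2.connectedComponentsWithStats(m)
for i in range(1,n):
    if st[i,4]>3: print('contact',st[i,4],c[i]*1.5625,back(K,T,c[i],.0185)[0,:2])
w=cv2.inRange(hsv,(0,0,200),(180,60,255));w[:,:296]=0;w[:,315:]=0;w[:70]=0;w[245:]=0
n,l,st,c=cv2.connectedComponentsWithStats(w)
P=[]
for i in range(1,n):
    if st[i,4]>10: q=back(K,T,c[i],.028)[0,:2];P.append(q);print('pip',st[i,4],c[i]*1.5625,q)
P=np.array(P);d=P-P.mean(0);v=np.linalg.svd(d)[2][0];print('pip line yaw',np.degrees(np.arctan2(v[1],v[0]))%180-90)
for uv in [(366,98),(499,92),(497,382),(382,386)]: print('corner',back(K,T,np.array(uv)/1.5625,.012)[0,:2])
# right edge line: gradient per row
g=cv2.cvtColor(p,cv2.COLOR_RGB2GRAY).astype(float)
for lo,hi,sg in((308,330,1),(228,252,-1)):
    E=[]
    for r in range(72,190,3):
        row=cv2.GaussianBlur(g,(3,3),0)[r,lo:hi];k=np.argmax(sg*np.diff(row));E.append((lo+k+.5,r))
    W=back(K,T,E,.012)[:,:2];f=np.polyfit(W[:,1],W[:,0],1)
    for _ in range(3):
        e=W[:,0]-np.polyval(f,W[:,1]);k=abs(e)<.003;f=np.polyfit(W[k,1],W[k,0],1)
    print('edge x at y=0:',f[1],'yaw',-np.degrees(np.arctan(f[0])),k.sum())
E
```

```text
contact 21 [434.375  139.0625] [0.6165 0.0946]
contact 18 [434.5486 167.2743] [0.6189 0.0685]
contact 20 [435.7031 238.0469] [0.6259 0.0001]
contact 17 [436.489  263.9706] [ 0.6289 -0.0261]
contact 18 [438.2812 351.5625] [ 0.6389 -0.1203]
pip 71 [478.191  138.8644] [0.657  0.0968]
pip 69 [478.1024 162.6812] [0.6592 0.0753]
pip 26 [466.3462 197.1154] [0.6512 0.0427]
pip 24 [466.4062 221.0938] [0.6536 0.0198]
pip 59 [478.2309 250.821 ] [ 0.6682 -0.0086]
pip 12 [465.4948 312.1094] [ 0.6619 -0.0724]
pip 55 [478.2386 321.25  ] [ 0.676  -0.0813]
pip 51 [478.4314 341.299 ] [ 0.6785 -0.1029]
pip 48 [478.2227 361.0352] [ 0.6806 -0.1247]
pip line yaw 6.594698660915114
corner [0.5489 0.1279]
corner [0.6746 0.1413]
corner [ 0.707  -0.1537]
corner [ 0.5813 -0.1666]
edge x at y=0: 0.6903651026978871 yaw 6.00224845989767 40
edge x at y=0: 0.5607613618584504 yaw 6.138808059539774 39
```

Request:
carry_out --pt "0 0 -6 -3 2 -2 1" --pt "0 0 -12 -6 4 -4 1" --pt "0 0 -18 -9 5 -6 1" --pt "0 0 -24 -12 6 -8 1" --pt "0 0 -27 -13.5 7 -10 1" --pt "0 0 -27 -13.5 7 -10 1" --pt "0 0 -27 -13.5 7 -10 1" --pt "0 0 -27 -13.5 7 -10 1"

```text
time: 3.05
position: [0.4499, 0.0662, 0.2738]
tool_rot: [2.621, 1.731, 0.003]
ft_force: [-0.3, 0.3, 0.0]
grip_width: 0.999
grip_force: 0.0
```

```bash
cat > meas.py <<'E'
from h import *
import sys
np.set_printoptions(precision=4,suppress=True)
def main(name,z,near):
    s=ctrl.get_state();p,K,T=grab('wrist',name);m,l,b=brass(p,30)
    Rm=R.from_rotvec(s['tool_rot']).as_matrix()
    print('TCP',s['position'],'tool y yaw',np.degrees(np.arctan2(Rm[1,1],Rm[0,1])),'zaxis',Rm[:,2],'qdmax',abs(s['qd']).max(),'j',s['joint_positions'],'t',s['time'])
    for i,a,c in b:
        q=packpose(l,i,K,T,z)
        if np.hypot(*(q[0]-near))<.08: print(a,c,q)
main(sys.argv[1],float(sys.argv[2]),np.array([float(sys.argv[3]),float(sys.argv[4])]))
E
python3 meas.py s1 .08 .448 .068
```

```text
TCP [0.4499 0.0662 0.2738] tool y yaw -23.107646783685475 zaxis [ 0.0023  0.0003 -1.    ] qdmax 0.007478234758539789 j [ 0.4959 -0.1191 -0.6361  1.8083 -0.0714  1.4273 -0.53  ] t 3.05
396 [248.4672 172.9116] (array([0.4482, 0.0684]), np.float64(-22.897343952638934), array([0.0318, 0.0151]))
```

Request:
carry_out --pt "0 0 0 -0.2 0.2 -4 1" --pt "0 0 0 -0.2 0.2 -8 1" --pt "0 0 0 -0.2 0.2 -12 1" --pt "0 0 0 -0.2 0.2 -16 1" --pt "0 0 0 -0.2 0.2 -19 1" --pt "0 0 0 -0.2 0.2 -21.5 1" --pt "0 0 0 -0.2 0.2 -23 1" --pt "0 0 0 -0.2 0.2 -23.5 1" --pt "0 0 0 -0.2 0.2 -23.5 1"

```text
time: 4.0
position: [0.4469, 0.0692, 0.0374]
tool_rot: [-2.619, -1.732, 0.0]
ft_force: [-0.1, 0.2, 0.1]
grip_width: 0.999
grip_force: 0.0
```

Request:
carry_out --pt "0 0 0 0 0 0 0.3" --pt "0 0 0 0 0 0 0.3" --pt "0 0 0 0 0 0 0.3" --pt "0 0 0 0 0 0 0.3" --pt "0 0 0 0 0 0 0.3" --pt "0 0 0 0 0 0 0.3" --pt "0 0 0 0 0 0 0.3" --squeeze 25

```text
time: 4.7
position: [0.4464, 0.0693, 0.0376]
tool_rot: [2.62, 1.734, 0.0]
ft_force: [0.6, 0.3, -0.7]
grip_width: 0.446
grip_force: 0.0
```

Request:
carry_out --pt "0 0 0 0 0 0 0.1" --pt "0 0 0 0 0 0 0.1" --pt "0 0 0 0 0 0 0.1" --pt "0 0 0 0 0 0 0.1"

```text
time: 5.1
position: [0.4466, 0.0692, 0.0376]
tool_rot: [2.62, 1.734, 0.0]
ft_force: [0.3, -1.0, -1.1]
grip_width: 0.387
grip_force: 25.0
```

Request:
carry_out --pt "0 0 0 0 0 1 0.1" --pt "0 0 0 0 0 4 0.1" --pt "0 0 0 0 0 8 0.1" --pt "0 0 0 0 0 12 0.1" --pt "0 0 5 2 -1 15 0.1" --pt "0 0 10 5 -2.5 16 0.1" --pt "0 0 15 8 -4 16 0.1" --pt "0 0 20 11 -5.5 16 0.1" --pt "0 0 25 14 -7 16 0.1" --pt "0 0 29 17 -8 16 0.1" --pt "0 0 29 18.1 -8.2 16 0.1" --pt "0 0 29 18.1 -8.2 16 0.1"

```text
time: 6.3
position: [0.6277, -0.013, 0.1968]
tool_rot: [-2.103, -2.331, 0.0]
ft_force: [-0.2, 0.7, -3.3]
grip_width: 0.392
grip_force: 25.0
```

Request:
carry_out --pt "0 0 0 0 0 0 0.1" --pt "0 0 0 0 0 0 0.1" --pt "0 0 0 0 0 0 0.1"

```text
time: 6.6
position: [0.6265, -0.0121, 0.198]
tool_rot: [2.101, 2.335, -0.001]
ft_force: [-0.9, -0.5, -2.7]
grip_width: 0.391
grip_force: 25.0
```

```bash
python3 meas.py s2 .24 .627 -.013; python3 - <<'E'
from h import *
p,K,T=load('s2')
cv2.imwrite('pics/s2b.png',cv2.resize(p[:,:,::-1],(800,600),interpolation=cv2.INTER_CUBIC))
E
```

```text
TCP [ 0.6265 -0.0121  0.198 ] tool y yaw 6.039152255910138 zaxis [ 0.0001 -0.0006 -1.    ] qdmax 0.005373439409698553 j [ 0.4812  0.3474 -0.6345  1.5292  0.2098  1.3338 -0.0687] t 6.6
36 [252.  164.5] (array([0.6225, 0.0368]), np.float64(-83.874410893161), array([0.0033, 0.0014]))
544 [167.6691 267.7886] (array([ 0.5932, -0.0087]), np.float64(-0.001132655240454028), array([0.028 , 0.0056]))
562 [336.6388 268.7242] (array([ 0.6609, -0.0019]), np.float64(12.44947300727857), array([0.0277, 0.0052]))
91 [252.    251.022] (array([0.6262, 0.0023]), np.float64(-83.86699096975329), array([0.012 , 0.0012]))
6023 [293.9676 314.5062] (array([ 0.6467, -0.0245]), np.float64(-84.12873252926967), array([0.1453, 0.0141]))
```

View pics/s2b.png

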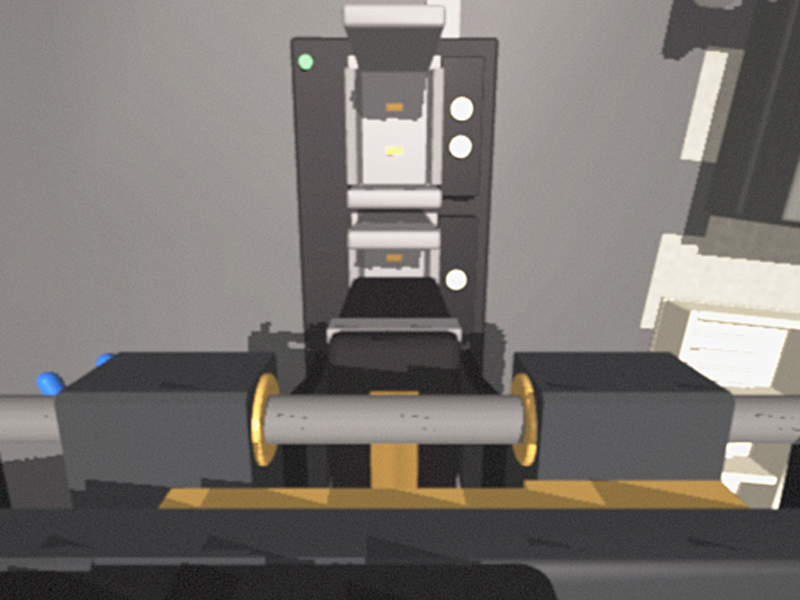

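The held pack lines up over the one-pip bay. In this closer view the bay 2 contacts are at (394,106) and (394,151), the bay 1 contact is at (394,257), and the single pip is at (456,279). I'll refine once more from these.

```bash
python3 - <<'E'
from h import *
np.set_printoptions(precision=4,suppress=True)
p,K,T=load('s2');m,l,b=brass(p,5)
C=[back(K,T,c,.0185)[0,:2] for i,a,c in b if 240<c[0]<265 and c[1]<175]
print(np.array(C))
hsv=cv2.cvtColor(p,cv2.COLOR_RGB2HSV)
w=cv2.inRange(hsv,(0,0,200),(180,60,255))
n,l,st,c=cv2.connectedComponentsWithStats(w)
for i in range(1,n):
    if st[i,4]>60 and 280<c[i][0]<305: print(st[i,4],c[i]*1.5625,back(K,T,c[i],.028)[0,:2])
E
```

```text
[[0.6162 0.0948]
 [0.6262 0.0002]]
173 [461.1181 107.948 ] [0.657  0.0971]
160 [459.9414 146.0156] [0.6594 0.0751]
130 [455.7332 278.8822] [ 0.6683 -0.0084]
```

Request:
carry_out --pt "0 0 0 0.1 -0.1 -2 0.1" --pt "0 0 0 0.1 -0.1 -4.5 0.1" --pt "0 0 0 0.1 -0.1 -7 0.1" --pt "0 0 0 0.1 -0.1 -9 0.1" --pt "0 0 0 0.1 -0.1 -11 0.1" --pt "0 0 0 0.1 -0.1 -12.5 0.1" --pt "0 0 0 0.1 -0.1 -13.3 0.1" --pt "0 0 0 0.1 -0.1 -13.7 0.1" --pt "0 0 0 0.1 -0.1 -13.9 0.1" --pt "0 0 0 0.1 -0.1 -13.9 0.1"

```text
time: 7.65
position: [0.6288, -0.0137, 0.0592]
tool_rot: [2.102, 2.334, 0.001]
ft_force: [0.6, 0.3, -3.1]
grip_width: 0.391
grip_force: 25.0
```

Request:
carry_out --pt "0 0 0 -0.1 0 -0.2 0.1" --pt "0 0 0 -0.1 0 -0.3 0.1" --pt "0 0 0 -0.1 0 -0.4 0.1" --pt "0 0 0 -0.1 0 -0.4 0.1"

```text
time: 8.05
position: [0.6276, -0.0138, 0.0557]
tool_rot: [2.102, 2.334, 0.0]
ft_force: [-2.8, -0.7, 3.8]
grip_width: 0.388
grip_force: 25.0
```

Request:
carry_out --pt "0 0 0 0 0 0 1" --pt "0 0 0 0 0 0 1" --pt "0 0 0 0 0 0 1" --pt "0 0 0 0 0 0 1" --pt "0 0 0 0 0 1 1" --pt "0 0 0 0 0 4 1" --pt "0 0 0 0 0 8 1" --pt "0 0 0 0 0 13 1" --pt "0 0 0 0 0 18 1" --pt "0 0 0 -1 -3 22 1" --pt "0 0 0 -2 -8 23 1" --pt "0 0 0 -3 -12 23 1"

```text
time: 9.25
position: [0.5985, -0.1349, 0.2888]
tool_rot: [2.096, 2.331, 0.004]
ft_force: [-0.2, 0.1, -0.2]
grip_width: 0.999
grip_force: 0.0
```

```bash
python3 meas.py s3 .098 .6272 -.013; python3 - <<'E'
from h import *
np.set_printoptions(precision=4,suppress=True)
p,K,T=load('s3');m,l,b=brass(p,5)
for i,a,c in b:
    if c[1]<215: print(a,c*1.5625,back(K,T,c,.0185)[0,:2])
cv2.imwrite('pics/s3b.png',cv2.resize(p[:,:,::-1],(800,600),interpolation=cv2.INTER_CUBIC))
E
```

```text
TCP [ 0.5985 -0.1349  0.2888] tool y yaw 6.082943211538053 zaxis [ 0.0065 -0.0023 -1.    ] qdmax 0.7663589573877666 j [ 0.658   0.2636 -0.591   1.4333  0.1481  1.4821  0.1771] t 9.25
562 [290.8737  62.5569] (array([ 0.6273, -0.0179]), np.float64(1.5055318001549693), array([0.0376, 0.016 ]))
562 [454.4901  97.7452] [ 0.6354 -0.007 ]
```

View pics/s3b.png

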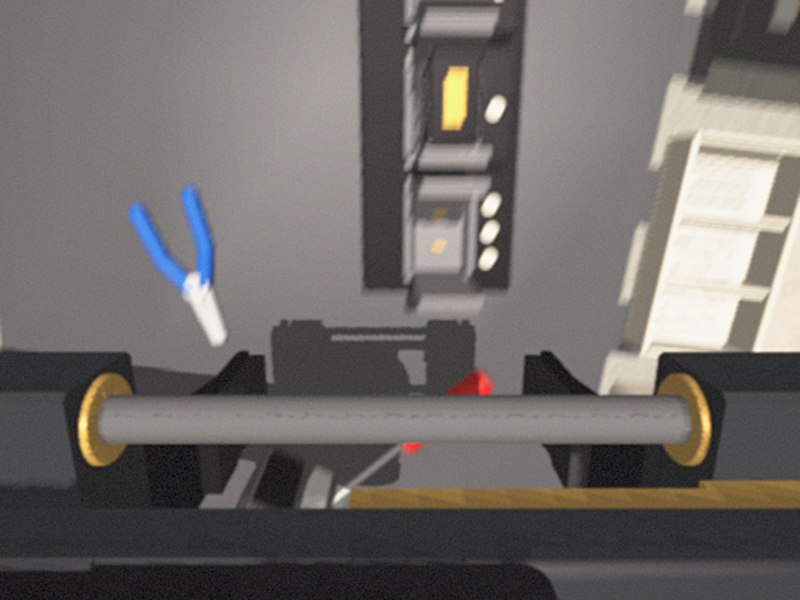

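The short pack stands in the one-pip bay: brass at (455,98), single pip at (496,108). Next I'll turn the gripper to the middle pack's narrow edges and measure it again.

Request:
carry_out --pt "0 0 8 -2 -4 0 1" --pt "0 0 16 -4 -8 0 1" --pt "0 0 24 -6 -12 0 1" --pt "0 0 32 -7 -16 0 1" --pt "0 0 40 -8 -20 0 1" --pt "0 0 48 -8.6 -23 0 1" --pt "0 0 56 -8.6 -23 0 1" --pt "0 0 62.6 -8.6 -23 0 1" --pt "0 0 62.6 -8.6 -23 0 1" --pt "0 0 62.6 -8.6 -23 0 1" --pt "0 0 62.6 -8.6 -23 0 1"

```text
time: 10.4
position: [0.5116, -0.3633, 0.2849]
tool_rot: [0.585, 3.086, -0.0]
ft_force: [1.0, 0.1, 0.2]
grip_width: 1.0
grip_force: 0.0
```

```bash
python3 meas.py m1 .11 .512 -.364
```

```text
TCP [ 0.5116 -0.3633  0.2849] tool y yaw 68.51583007665575 zaxis [ 0.0003 -0.0002 -1.    ] qdmax 0.007839986269125162 j [ 1.0369  0.3023 -0.5875  1.3975  0.1664  1.4909  1.6531] t 10.4
345 [253.0406 177.5159] (array([ 0.5131, -0.3628]), np.float64(-21.627766887187732), array([0.0301, 0.0127]))
```

Request:
carry_out --pt "0 0 0 0.1 0 -4 1" --pt "0 0 0 0.1 0 -8 1" --pt "0 0 0 0.1 0 -12 1" --pt "0 0 0 0.1 0 -15 1" --pt "0 0 0 0.1 0 -18 1" --pt "0 0 0 0.1 0 -20.5 1" --pt "0 0 0 0.1 0 -22 1" --pt "0 0 0 0.1 0 -22.7 1" --pt "0 0 0 0.1 0 -22.9 0.5" --pt "0 0 0 0.1 0 -22.9 0.5" --pt "0 0 0 0.1 0 -22.9 0.5" --pt "0 0 0 0.1 0 -22.9 0.5" --squeeze 30

```text
time: 11.65
position: [0.513, -0.3642, 0.0568]
tool_rot: [0.583, 3.085, -0.001]
ft_force: [-0.3, 0.5, 0.8]
grip_width: 0.719
grip_force: 0.0
```

Request:
carry_out --pt "0 0 0 0 0 0 0.4" --pt "0 0 0 0 0 0 0.4" --pt "0 0 0 0 0 0 0.4" --pt "0 0 0 0 0 0 0.4"

```text
time: 12.05
position: [0.5132, -0.3635, 0.0566]
tool_rot: [0.583, 3.086, -0.0]
ft_force: [-0.1, 1.9, 5.3]
grip_width: 0.663
grip_force: 29.9
```

Request:
carry_out --pt "0 0 0 0 0 1 0.4" --pt "0 0 0 0 0 3 0.4" --pt "0 0 0 0 0 6 0.4" --pt "0 0 0 0 0 9 0.4" --pt "0 0 0 0 0 12 0.4" --pt "0 0 0 0 0 14 0.4" --pt "0 0 0 0 0 14.5 0.4"

```text
time: 12.75
position: [0.5128, -0.3647, 0.2028]
tool_rot: [0.584, 3.084, -0.003]
ft_force: [0.3, 0.2, -4.7]
grip_width: 0.665
grip_force: 29.9
```

Request:
carry_out --pt "0 0 3 -0.5 2 0 0.4" --pt "0 0 6 -1 5 0 0.4" --pt "0 0 9 -1.5 8.5 0 0.4" --pt "0 0 12 -2 12 0 0.4" --pt "0 0 15 -2.5 15.5 0 0.4" --pt "0 0 18 -3 19 0 0.4" --pt "0 0 21 -3.5 22.5 0 0.4" --pt "0 0 24 -4 26 0 0.4" --pt "0 0 27 -4.5 28.5 0 0.4" --pt "0 0 28 -4.8 29.4 0 0.4" --pt "0 0 28 -4.8 29.4 0 0.4"

```text
time: 13.85
position: [0.4638, -0.0692, 0.2002]
tool_rot: [0.183, -3.135, 0.001]
ft_force: [0.4, -0.5, -3.6]
grip_width: 0.662
grip_force: 29.9
```

Request:
carry_out --pt "0 0 0 0 0 -3 0.4" --pt "0 0 0 0 0 -6 0.4" --pt "0 0 0 0 0 -9 0.4" --pt "0 0 0 0 0 -11.5 0.4" --pt "0 0 0 0 0 -13.5 0.4" --pt "0 0 0 0 0 -14.6 0.4" --pt "0 0 0 0 0 -15 0.4" --pt "0 0 0 0 0 -15.2 0.4" --pt "0 0 0 0 0 -15.4 0.4" --pt "0 0 0 0 0 -15.4 0.4"

```text
time: 14.85
position: [0.465, -0.0701, 0.0472]
tool_rot: [-0.18, 3.135, -0.001]
ft_force: [-0.9, 0.4, -3.5]
grip_width: 0.662
grip_force: 29.9
```

Request:
carry_out --pt "0 0 0 0 0 -0.1 0.4" --pt "0 0 0 0 0 -0.15 0.4" --pt "0 0 0 0 0 -0.15 0.4"

```text
time: 15.15
position: [0.4651, -0.0699, 0.0465]
tool_rot: [-0.181, 3.135, -0.002]
ft_force: [-2.7, 0.5, 5.7]
grip_width: 0.663
grip_force: 29.9
```

Request:
carry_out --pt "0 0 0 0 0 0 1" --pt "0 0 0 0 0 0 1" --pt "0 0 0 0 0 0 1" --pt "0 0 0 0 0 0 1" --pt "0 0 0 0 0 0 1" --pt "0 0 0 0 0 2 1" --pt "0 0 0 0 0 5 1" --pt "0 0 0 0 0 9 1" --pt "0 0 -8 0 0 13 1" --pt "0 0 -16 0 0 17 1" --pt "0 0 -24 0 0 21 1" --pt "0 0 -32 0 0 23 1"

```text
time: 16.35
position: [0.4657, -0.0697, 0.2787]
tool_rot: [0.698, 3.058, -0.002]
ft_force: [0.7, -0.9, -0.5]
grip_width: 1.002
grip_force: 0.0
```

Request:
carry_out --pt "0 0 -8 0 0 0 1" --pt "0 0 -16 0 0 0 1" --pt "0 0 -24 0 0 0 1" --pt "0 0 -32 0 0 0 1" --pt "0 0 -40 0 0 0 1" --pt "0 0 -48 0 0 0 1" --pt "0 0 -56 0 0 0 1" --pt "0 0 -58 0 0 0 1" --pt "0 0 -58 0 0 0 1" --pt "0 0 -58 0 0 0 1"

```text
time: 17.35
position: [0.4643, -0.0697, 0.275]
tool_rot: [2.089, 2.347, -0.0]
ft_force: [-0.4, -0.8, 0.2]
grip_width: 0.998
grip_force: 0.0
```

```bash
python3 meas.py m2 .10 .465 -.07
```

```text
TCP [ 0.4643 -0.0697  0.275 ] tool y yaw 6.655177279978827 zaxis [-0.     -0.0001 -1.    ] qdmax 0.0037253057451730217 j [ 1.034  -0.0882 -0.8747  1.7695 -0.0682  1.4291  0.287 ] t 17.35
415 [251.4747 177.5325] (array([ 0.4648, -0.0704]), np.float64(6.196474697730494), array([0.0317, 0.0145]))
```

Request:
carry_out --pt "0 0 0 0 -0.1 -4 1" --pt "0 0 0 0 -0.1 -8 1" --pt "0 0 0 0 -0.1 -12 1" --pt "0 0 0 0 -0.1 -15 1" --pt "0 0 0 0 -0.1 -18 1" --pt "0 0 0 0 -0.1 -20.5 1" --pt "0 0 0 0 -0.1 -22 1" --pt "0 0 0 0 -0.1 -22.8 1" --pt "0 0 0 0 -0.1 -23 0.1" --pt "0 0 0 0 -0.1 -23 0.1" --pt "0 0 0 0 -0.1 -23 0.1" --pt "0 0 0 0 -0.1 -23 0.1"

```text
time: 18.6
position: [0.4651, -0.071, 0.046]
tool_rot: [2.089, 2.344, 0.001]
ft_force: [0.2, 0.1, 0.1]
grip_width: 0.721
grip_force: 0.0
```

Request:
carry_out --pt "0 0 0 0 0 0 0.1" --pt "0 0 0 0 0 0 0.1" --pt "0 0 0 0 0 0 0.1" --pt "0 0 0 0 0 0 0.1" --pt "0 0 0 0 0 0 0.1" --pt "0 0 0 0 0 0 0.1" --pt "0 0 0 0 0 0 0.1" --pt "0 0 0 0 0 0 0.1"

```text
time: 19.4
position: [0.4642, -0.0708, 0.0451]
tool_rot: [-2.09, -2.345, 0.001]
ft_force: [-1.8, -0.4, 2.6]
grip_width: 0.396
grip_force: 30.0
```

Request:
carry_out --pt "0 0 0 0 0 1 0.1" --pt "0 0 0 0 0 4 0.1" --pt "0 0 0 0 0 8 0.1" --pt "0 0 0 0 0 12 0.1" --pt "0 0 0 1 1 15 0.1" --pt "0 0 0 3 3 16 0.1" --pt "0 0 0 6 6 16 0.1" --pt "0 0 0 9 9 16 0.1" --pt "0 0 0 12 12 16 0.1" --pt "0 0 -0.5 14.3 14.2 16 0.1" --pt "0 0 -0.5 15.3 15.2 16 0.1" --pt "0 0 -0.5 15.3 15.2 16 0.1"

```text
time: 20.6
position: [0.6176, 0.0842, 0.2044]
tool_rot: [-2.094, -2.338, -0.003]
ft_force: [-0.3, -0.5, -3.4]
grip_width: 0.389
grip_force: 30.0
```

Request:
carry_out --pt "0 0 0 0 0 0 0.1" --pt "0 0 0 0 0 0 0.1" --pt "0 0 0 0 0 0 0.1"

```text
time: 20.9
position: [0.617, 0.0798, 0.2052]
tool_rot: [2.102, 2.334, -0.001]
ft_force: [0.9, -0.1, -2.6]
grip_width: 0.385
grip_force: 30.0
```

Request:
carry_out --pt "0 0 0 0 0.1 -2 0.1" --pt "0 0 0 0 0.1 -4.5 0.1" --pt "0 0 0 0 0.1 -7 0.1" --pt "0 0 0 0 0.1 -9 0.1" --pt "0 0 0 0 0.1 -11 0.1" --pt "0 0 0 0 0.1 -12.5 0.1" --pt "0 0 0 0 0.1 -13.3 0.1" --pt "0 0 0 0 0.1 -13.7 0.1" --pt "0 0 0 0 0.1 -13.9 0.1" --pt "0 0 0 0 0.1 -13.9 0.1"

```text
time: 21.9
position: [0.6178, 0.0824, 0.0667]
tool_rot: [2.1, 2.336, 0.001]
ft_force: [0.1, -0.2, -3.4]
grip_width: 0.39
grip_force: 30.0
```

Request:
carry_out --pt "0 0 0 0 0 -0.1 0.1" --pt "0 0 0 0 0 -0.2 0.1" --pt "0 0 0 0 0 -0.3 0.1" --pt "0 0 0 0 0 -0.3 0.1"

```text
time: 22.3
position: [0.6175, 0.0823, 0.0632]
tool_rot: [2.1, 2.336, 0.0]
ft_force: [-0.1, -0.2, -3.1]
grip_width: 0.389
grip_force: 30.0
```

Not yet touching, so I'll go down a little further.

Request:
carry_out --pt "0 0 0 0 0 -0.1 0.1" --pt "0 0 0 0 0 -0.1 0.1" --pt "0 0 0 0 0 -0.1 0.1"

```text
time: 22.6
position: [0.6176, 0.0823, 0.0632]
tool_rot: [2.1, 2.336, -0.0]
ft_force: [-2.9, -1.6, 5.5]
grip_width: 0.389
grip_force: 30.0
```

Request:
carry_out --pt "0 0 0 0 0 0 1" --pt "0 0 0 0 0 0 1" --pt "0 0 0 0 0 0 1" --pt "0 0 0 0 0 0 1" --pt "0 0 0 0 0 1 1" --pt "0 0 0 0 0 4 1" --pt "0 0 0 0 0 8 1" --pt "0 0 0 0 0 13 1" --pt "0 0 0 0 0 18 1" --pt "0 0 4 -2 2 22 1" --pt "0 0 8 -5 5 23 1" --pt "0 0 12 -8 8 23 1"

```text
time: 23.8
position: [0.5376, 0.1642, 0.2953]
tool_rot: [1.84, 2.543, 0.007]
ft_force: [-0.1, 0.6, 0.4]
grip_width: 1.0
grip_force: 0.0
```

Request:
carry_out --pt "0 0 4 -3 3 0 1" --pt "0 0 8 -6 6 0 1" --pt "0 0 11 -9 9 0 1" --pt "0 0 11 -10 12 0 1" --pt "0 0 11 -10 12 0 1" --pt "0 0 11 -10 12 0 1" --pt "0 0 11 -10 12 0 1"

```text
time: 24.5
position: [0.4381, 0.2812, 0.2922]
tool_rot: [1.594, 2.707, -0.0]
ft_force: [-0.3, -0.4, -0.0]
grip_width: 0.996
grip_force: 0.0
```

```bash
python3 meas.py t1 .125 .436 .282;python3 - <<'E'
from h import *
p,K,T=load('t1')
cv2.imwrite('pics/t1b.png',cv2.resize(p[:,:,::-1],(800,600),interpolation=cv2.INTER_CUBIC))
E
```

```text
TCP [0.4381 0.2812 0.2922] tool y yaw 28.99971735248308 zaxis [ 0.0003 -0.0004 -1.    ] qdmax 0.011036188233249077 j [ 0.5516  0.1401 -1.2624  1.6273  0.1346  1.4724 -0.2151] t 24.5
430 [251.5279 177.9302] (array([0.4383, 0.2814]), np.float64(29.022192490524574), array([0.032 , 0.0142]))
```

View pics/t1b.png

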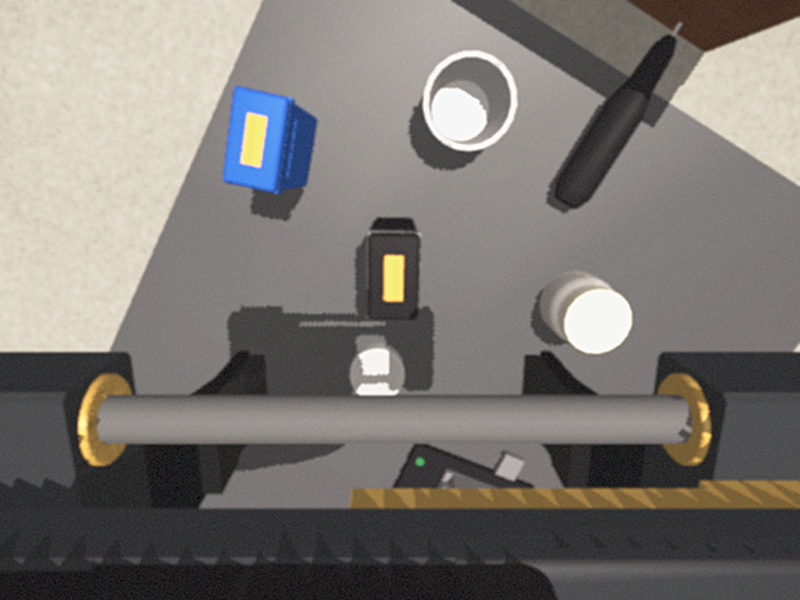

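The black tall pack is centred under the gripper, with its brass at (394,278). The blue look-alike (253,140), cup (470,100) and jar (590,315) are clear of it. I'll descend now.

Request:
carry_out --pt "0 0 0 0 0 -4 1" --pt "0 0 0 0 0 -8 1" --pt "0 0 0 0 0 -12 1" --pt "0 0 0 0 0 -12 1"

```text
time: 24.95
position: [0.4351, 0.2787, 0.1674]
tool_rot: [-1.592, -2.702, 0.012]
ft_force: [-0.8, -0.5, -0.2]
grip_width: 1.001
grip_force: 0.0
```

```bash
python3 -c "
from h import *
print(ctrl.get_state()['joint_positions'])"
```

```text
[ 0.46575487  0.25591331 -1.21308531  1.81356954  0.24884426  1.25529936
 -0.3112367 ]
```

Request:
carry_out --pt "0 0 0 0 0 -2 1" --pt "0 0 0 0 0 -4 1" --pt "0 0 0 0 0 -6 1" --pt "0 0 0 0 0 -8 1" --pt "0 0 0 0 0 -9.5 1" --pt "0 0 0 0 0 -10.3 1" --pt "0 0 0 0 0 -10.6 1" --pt "0 0 0 0 0 -10.6 0.1" --pt "0 0 0 0 0 -10.6 0.1" --pt "0 0 0 0 0 -10.6 0.1" --pt "0 0 0 0 0 -10.6 0.1" --pt "0 0 0 0 0 -10.6 0.1"

```text
time: 26.15
position: [0.4375, 0.2823, 0.0664]
tool_rot: [1.592, 2.708, 0.001]
ft_force: [-1.3, 0.2, 0.2]
grip_width: 0.632
grip_force: 0.0
```

Request:
carry_out --pt "0 0 0 0 0 0 0.1" --pt "0 0 0 0 0 0 0.1" --pt "0 0 0 0 0 0 0.1" --pt "0 0 0 0 0 0 0.1" --pt "0 0 0 0 0 0 0.1" --pt "0 0 0 0 0 0 0.1" --pt "0 0 0 0 0 0 0.1"

```text
time: 26.85
position: [0.4373, 0.2822, 0.0661]
tool_rot: [1.592, 2.708, -0.0]
ft_force: [-1.6, 0.2, 0.6]
grip_width: 0.389
grip_force: 29.8
```

Request:
carry_out --pt "0 0 0 0 0 1 0.1" --pt "0 0 0 0 0 4 0.1" --pt "0 0 0 0 0 8 0.1" --pt "0 0 0 0 0 12 0.1" --pt "0 0 0 0 0 15 0.1" --pt "0 0 -2 1 -2 17 0.1" --pt "0 0 -5 2.5 -5 17 0.1" --pt "0 0 -8 4 -8 17 0.1" --pt "0 0 -11 6 -12 17 0.1" --pt "0 0 -14 8 -16 17 0.1" --pt "0 0 -17 10 -20 17 0.1" --pt "0 0 -20 12 -24 17 0.1"

```text
time: 28.05
position: [0.5574, 0.0405, 0.2361]
tool_rot: [2.041, 2.388, -0.001]
ft_force: [0.8, 0.5, -3.2]
grip_width: 0.39
grip_force: 29.9
```

Request:
carry_out --pt "0 0 -3 2 -4 0 0.1" --pt "0 0 -3 4 -8 0 0.1" --pt "0 0 -3 6 -11 0 0.1" --pt "0 0 -3 7.5 -14 0 0.1" --pt "0 0 -3 8 -15 0 0.1" --pt "0 0 -3 8 -15 0 0.1" --pt "0 0 -3 8 -15 0 0.1" --pt "0 0 -3 8 -15 0 0.1" --pt "0 0 -3 8 -15 0 0.1"

```text
time: 28.95
position: [0.637, -0.1058, 0.2366]
tool_rot: [2.097, 2.339, 0.0]
ft_force: [-0.3, -0.1, -3.3]
grip_width: 0.388
grip_force: 29.9
```

Request:
carry_out --pt "0 0 0 0 -0.2 -2 0.1" --pt "0 0 0 0 -0.2 -4.5 0.1" --pt "0 0 0 0 -0.2 -7 0.1" --pt "0 0 0 0 -0.2 -9.5 0.1" --pt "0 0 0 0 -0.2 -12 0.1" --pt "0 0 0 0 -0.2 -13.5 0.1" --pt "0 0 0 0 -0.2 -14.3 0.1" --pt "0 0 0 0 -0.2 -14.7 0.1" --pt "0 0 0 0 -0.2 -14.9 0.1" --pt "0 0 0 0 -0.2 -14.9 0.1"

```text
time: 29.95
position: [0.638, -0.1097, 0.0879]
tool_rot: [2.1, 2.335, 0.001]
ft_force: [0.2, 0.3, -3.8]
grip_width: 0.392
grip_force: 29.9
```

Request:
carry_out --pt "0 0 0 0 0 -0.1 0.1" --pt "0 0 0 0 0 -0.2 0.1" --pt "0 0 0 0 0 -0.3 0.1" --pt "0 0 0 0 0 -0.3 0.1"

```text
time: 30.35
position: [0.6374, -0.1098, 0.0841]
tool_rot: [2.1, 2.336, 0.0]
ft_force: [0.7, -0.8, -3.5]
grip_width: 0.391
grip_force: 29.9
```

Request:
carry_out --pt "0 0 0 0 0.2 0 0.1" --pt "0 0 0 0 0.2 -0.1 0.1" --pt "0 0 0 0 0.2 -0.15 0.1" --pt "0 0 0 0 0.2 -0.15 0.1"

```text
time: 30.75
position: [0.6375, -0.1078, 0.0841]
tool_rot: [2.1, 2.336, -0.001]
ft_force: [-3.9, -0.8, 5.7]
grip_width: 0.395
grip_force: 29.9
```

Contact, so it is home. I'll release, rise and back off to where all three bays are in view.

Request:
carry_out --pt "0 0 0 0 0 0 1" --pt "0 0 0 0 0 0 1" --pt "0 0 0 0 0 0 1" --pt "0 0 0 0 0 0 1" --pt "0 0 0 0 0 1 1" --pt "0 0 0 0 0 4 1" --pt "0 0 0 0 0 8 1" --pt "0 0 0 0 0 13 1" --pt "0 0 0 0 0 18 1" --pt "0 0 0 0 0 22 1" --pt "0 0 0 0 0 26 1" --pt "0 0 0 0 0 29 1"

```text
time: 31.95
position: [0.6376, -0.1072, 0.3766]
tool_rot: [2.098, 2.334, 0.004]
ft_force: [-0.3, 0.3, -0.7]
grip_width: 1.001
grip_force: 0.0
```

Request:
carry_out --pt "0 0 0 -1 3 0 1" --pt "0 0 0 -2 6 0 1" --pt "0 0 0 -3 8 0 1" --pt "0 0 0 -3 8 0 1" --pt "0 0 0 -3 8 0 1" --pt "0 0 0 -3 8 0 1"

```text
time: 32.55
position: [0.6076, -0.0297, 0.3723]
tool_rot: [2.103, 2.333, -0.001]
ft_force: [-0.4, 0.0, -0.0]
grip_width: 1.001
grip_force: 0.0
```

```bash
python3 - <<'E'
from h import *
np.set_printoptions(precision=4,suppress=True)
p,K,T=grab('wrist','f1');m,l,b=brass(p,40)
for n,z,t in(('short',.098,(.6272,-.013)),('mid',.118,(.6174,.0815)),('tall',.143,(.6371,-.1075))):
    for i,a,c in b:
        q=packpose(l,i,K,T,z)
        if np.hypot(*(q[0]-t))<.03: print(n,a,c,q,'err mm',(q[0]-t)*1000)
print(ctrl.get_state()['time'])
cv2.imwrite('pics/f1b.png',cv2.resize(p[:,:,::-1],(800,600),interpolation=cv2.INTER_CUBIC))
E
```

```text
short 286 [268.3112 151.8776] (array([ 0.6286, -0.0141]), np.float64(5.998578771756598), array([0.0327, 0.0153])) err mm [ 1.3855 -1.1028]
mid 284 [270.2007  73.1514] (array([0.6185, 0.0819]), np.float64(6.4057600887622925), array([0.0328, 0.0163])) err mm [1.1422 0.446 ]
tall 262 [269.1069 231.645 ] (array([ 0.6387, -0.1092]), np.float64(4.437920774472474), array([0.0316, 0.0141])) err mm [ 1.6298 -1.6527]
32.6
```

View pics/f1b.png

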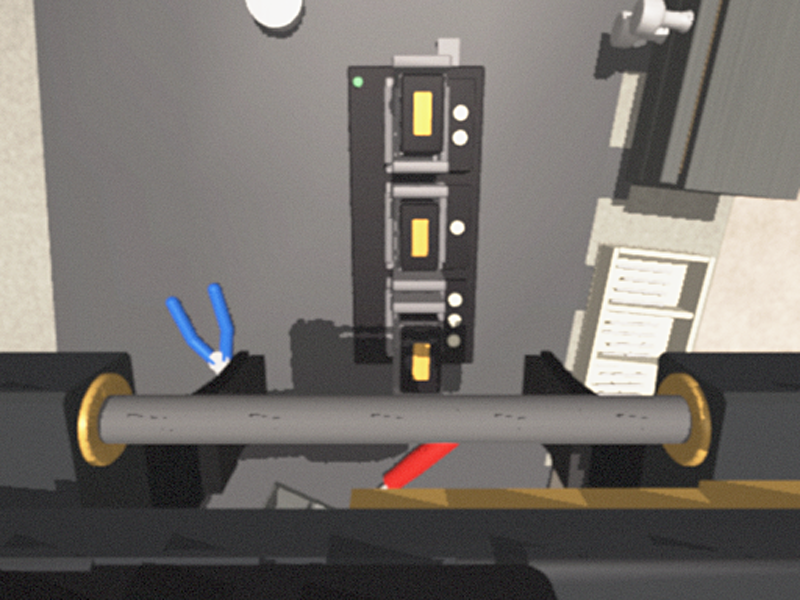

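All three packs stand in their bays, with brass at (422,114), (420,237) and (421,361). Each is within about 2.5 mm of its bay centre, so I'm handing in.

```bash
python3 -c "
from bench import ctrl
print(ctrl.close_job())"
```

```text
the job is handed in; nothing more can be done
None
```

The short, middle and tall packs stand in the one-, two- and three-pip bays, set down and let go within about 2.5 mm of centre in the last picture; I handed the job in at 32.6 s, and it returned no verdict.

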